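Fill the lip-scrub carousel and hold the pink jar to the front

ROBOT

A 6-joint arm with a two-finger parallel gripper is mounted at the origin on a cart in front of the work surface, level with it; the furniture and walls round the work are solid. World frame = base frame: x ahead of the robot, y to its left, z up, the work surface at z = 0. Lengths are in m, angles in rad, forces in N, time in s.
With the tool pointing down it reaches from about 0.35 to 0.875 m from the base axis. Payload 15.5 kg.
Tool frame: the origin (TCP) lies on the centre line of the jaws, within the pads' length; the fingertips stand 19 mm ahead of it and the grasp point (between the pads) is the TCP; z points along the fingers, y is the line along which they close (so a half turn about z gives the same grasp; the last joint's range is limited). The gripper opens to 85 mm and grips with 20 to 120 N. Pads are 22 mm wide; open, the fingers measure 114 mm over their backs; the gripper's body (76 mm by 85 mm) begins 54 mm behind the grasp point. The pads swing forward as they close: fully open they stand 13 mm farther back than shut.
Start: joints at [1.246, 0.494, 1.345, -0, 1.302, -0.096], TCP at [0.142, 0.609, 0.25] pointing down, gripper open.
Joint ranges: [-2.91, 2.91], [-0.82, 2.16], [0.22, 2.67], [-1.22, 4.37], [0.12, 2.79], [-3.08, 3.08]. Speed limits (rad/s): [1.89, 1.89, 2.57, 3.01, 3.01, 3.01].

INTERFACE

Orientations are given as a rotation vector (axis times angle).
In Python, from rig import ctrl gives the robot as it stands.
- The arm moves only by the shell command python3 -m handwheel 'ROWS'. ROWS is JSON, a list of rows, each an object with "delta_pos": the shift along the world's x, y, z in mm, a list of three; "roll": the turn about the world's z in degrees; "hand": the opening, from 0 (shut) to 1 (fully open). A call has 1 to 8 rows; each row is the pose to reach, as a shift and turn from the pose commanded when the call began; what a row does not reach only later rows make up. A row lasts 1/8 s, in which the tool goes at most 62.5 mm and 10.7 degrees, less where a joint would pass 70% of its speed; a pose out of reach is approached as far as the arm can. A call with a gripper value outside its range is refused whole. The fingers move at their own pace and stop on an object; the grip force is fixed at half the most. Time passes only in rows, so rows that repeat a pose let the fingers close. It gives the time, the measured TCP pose, the force, the opening and the grip force at its end, in the units of the state.
- ctrl.get_state(): the state, without advancing time (a new reading comes with each control period).
- ctrl.read_camera(name): name is "side" or "top"; returns (picture, depth): 400x640x3 uint8, red, green, blue; 400x640 float32, m along the optical axis (not along the pixel's ray), 0 where there is no reading.
- ctrl.camera_params(name): a dict with "mtx" (3x3 intrinsics, pixels), "distortion" ([k1, k2, p1, p2, k3] as OpenCV has them; the pictures are not rectified), "view" (4x4, takes a point from world to camera coordinates). Camera axes: x right, y down, z forward; pixel columns grow to the right and rows downward; lengths in m; the calibration is good to about 2 mm. A picture is of the moment at which its call begins. camera_params takes no time and is no camera call.
- ctrl.finish_job(): hands the job in; it is judged then, once.
Trained networks look in the newest picture that a camera, given by its name, has taken for a name from the list of things; names that differ only in an ending like _2 or _b are one class to them, and where a whole thing is asked for, a point or a joint stands for the part that bears it (a point fixed in the world has none). Each returns a list of dicts, best first, with "score" (0 to 1); they miss things now and then, are a little off and sometimes report something else, mostly with a low value. They report only what shows in the picture. A call takes as long as a camera call. They do not tell look-alikes from the thing itself.
- ctrl.look_for(camera, target): "position" ([x, y, z] in m, in world coordinates, good to about 4 mm: the middle of the surface that is visible of it).
- ctrl.silhouettes(camera, target): "pixels" (400x640 bool, what is visible of it).
The state is a dict: "clock": time; "q": joint angles; "joint_velocities": joint speeds; "tau": joint torques, N m; "tcp_pos": TCP position; "orientation": TCP orientation; "wrist_force": force on the tool from outside, world axes, zero at the start; "torque": the same for the moment, N m; "grip_width": finger opening in m; "finger_force": force on a finger pad.
Only numpy, scipy, OpenCV 4.12 (cv2) and the standard library are available. Lean on these libraries where they do the work, as an engineer would, in place of code of your own. Each camera call takes 0.05 s, during which the arm holds its last target. There are 200 camera calls.

TASK

Set the two loose black jars upright into the two empty cups of the jar carousel, one in each. Then turn the carousel by the black handle at its centre until the pink jar stands squarely at the white front arrow, and keep hold of the handle so that the carousel stays still: finish while still gripping it. Keep all the jars standing in their cups and leave the lip stick, the candle and the balm tin where they are.

Things in the scene. Friction and masses are not known exactly. Their poses are not given: they have to be found in the camera images.
- carousel_base: fixed dark steel foot of the carousel on the counter, a disc 190 mm across and 12 mm high; origin on the counter at the carousel's vertical turning axis, z up; its -x axis is the front and runs along the white arrow. It stands at a different place and yaw each time but never moves during the job.
- front_mark (a point): tip of the flat white arrow on the counter that sticks out from under the carousel's disc and shows its front; 145 mm from the turning axis, 4 mm above the counter.
- carousel (a joint): turn of the carousel since the start, rad, 0 at the start, positive counter-clockwise from above; turns 6 rad either way, light friction (0.08 N m), stays where left. A white disc 246 mm across, top 26 mm above the counter, with six round cups every 60 degrees, 90 mm from the axis; two opposite ones start empty. The pink jar starts 0.7 to 1.4 rad off the front, either side.
- handle: black upright grip bar on the thin steel post in the middle of the carousel, turning with it: 14 mm thick along its x, 52 mm long along its y, 28 mm high; origin at its centre, on the turning axis, 86 mm above the counter (top at 100 mm; jar tops in the cups are at 66 mm). Grip it from above across its 14 mm thickness.
- empty_cup_1 (a point): centre of the floor of one empty cup, 26 mm above the counter and 90 mm from the axis; its frame is the carousel's, whose -x points from the axis to this cup. All cups are grey rings 56 mm wide inside, wall 3 mm thick and 10 mm high; jars stand in them on the disc's top.
- empty_cup_2 (a point): centre of the floor of the other, opposite, empty cup, 26 mm above the counter and 90 mm from the axis; the carousel's x points from the axis to this cup.
- pink_mid (a point): the only pink lip-scrub jar with a black screw lid (lid top in the same colour), a cylinder 46 mm across and 40 mm high, about 0.05 kg; this point is its centre, half-way up (20 mm above its underside). It stands loose in a cup of the carousel, beside the empty cups.
- teal_1_mid (a point): teal lip-scrub jar with a black screw lid (lid top in the same colour), a cylinder 46 mm across and 40 mm high, about 0.05 kg; this point is its centre, half-way up (20 mm above its underside). It stands loose in a cup of the carousel.
- teal_2_mid (a point): teal lip-scrub jar with a black screw lid (lid top in the same colour), a cylinder 46 mm across and 40 mm high, about 0.05 kg; this point is its centre, half-way up (20 mm above its underside). It stands loose in a cup of the carousel.
- teal_3_mid (a point): teal lip-scrub jar with a black screw lid (lid top in the same colour), a cylinder 46 mm across and 40 mm high, about 0.05 kg; this point is its centre, half-way up (20 mm above its underside). It stands loose in a cup of the carousel.
- black_1_mid (a point): black lip-scrub jar with a black screw lid (lid top in the same colour), a cylinder 46 mm across and 40 mm high, about 0.05 kg; this point is its centre, half-way up (20 mm above its underside). It stands loose on the counter, right of the carousel; to be put into an empty cup.
- black_2_mid (a point): black lip-scrub jar with a black screw lid (lid top in the same colour), a cylinder 46 mm across and 40 mm high, about 0.05 kg; this point is its centre, half-way up (20 mm above its underside). It stands loose on the counter, farther right; to be put into the other empty cup.
- black_1: the same first black jar; origin at the centre of its underside.
- black_2: the same second black jar; origin at the centre of its underside.
- lip_stick: bystander: red-and-white striped lip stick tube standing on end, 15 mm across, 70 mm high, light and easily knocked over; origin at the centre of its underside.
- candle: bystander: coral candle in a glass, 80 mm across, 57 mm high; origin at the centre of its underside.
- balm_tin: bystander: flat balm tin with a yellow-green lid, 40 mm across, 13 mm high; origin at the centre of its underside.
Things that resemble listed ones, but are neither listed nor needed, are in the scene too. Leave any blue or purple look-alike of the part that bears teal_1_mid alone.

How it is judged:
By the outcome, as a careful person would: the job done as asked, in the order asked, and still so for the second after the job is handed in, while the arm keeps its last pose, push and grip.
It also fails if it takes over 64 s, if anything falls off the work surface, if the arm or the gripper's body presses on something with over 40 N, if the wrist force passes 120 N, or if a joint passes its speed limit or range.

## Working session

There is one attempt and no reset: what is moved stays moved. The work goes in short steps, Python scripts to look and compute and a shell command to move; the robot and the scene stay as the last step left them, time stands still between calls to the robot, and variables do not carry over. Pictures are saved under pics/ and viewed, at most 10 in all, crops included, and the job is handed in when it is done.

```bash
mkdir -p pics; ls; cat > h.py <<'E'
import numpy as np,cv2
from rig import ctrl
def P(n):
    p=ctrl.camera_params(n);return np.array(p["mtx"]),np.array(p["distortion"]),np.array(p["view"])
def proj(n,X):
    K,D,V=P(n);X=np.atleast_2d(np.array(X,float))
    return cv2.projectPoints(X,cv2.Rodrigues(V[:3,:3])[0],V[:3,3],K,D)[0][:,0]
def onz(n,uv,z):
    K,D,V=P(n);uv=np.array(uv,float).reshape(-1,1,2)
    r=cv2.undistortPoints(uv,K,D)[:,0];r=np.c_[r,np.ones(len(r))]@V[:3,:3]
    c=-V[:3,:3].T@V[:3,3];return c+r*((z-c[2])/r[:,2])[:,None]
E
python3 - <<'E'
from h import *
for n in("side","top"):
    im,d=ctrl.read_camera(n);cv2.imwrite(f"pics/{n}0.png",im[:,:,::-1]);np.savez(f"{n}0.npz",im=im,d=d)
    V=P(n)[2];print(n,(-V[:3,:3].T@V[:3,3]).round(3))
for t in("black_1_mid","pink_mid","teal_1_mid","handle","front_mark","carousel_base","lip_stick","candle","balm_tin","empty_cup_1"):
    print(t,[(np.round(o["position"],3).tolist(),round(o["score"],2),proj("top",o["position"])[0].round().tolist()) for o in ctrl.look_for("top",t)])
print(ctrl.get_state()["clock"])
E
```

```text
pics
side [-0.013  1.164  0.632]
top [0.346 0.161 1.275]
black_1_mid [([0.503, -0.02, 0.038], 0.61, [372.0, 204.0])]
pink_mid [([0.501, -0.023, 0.037], 0.32, [373.0, 205.0])]
teal_1_mid [([0.43, 0.046, 0.038], 0.63, [353.0, 226.0]), ([0.476, 0.202, 0.064], 0.56, [306.0, 212.0]), ([0.478, 0.658, 0.035], 0.51, [171.0, 214.0]), ([0.507, -0.219, 0.038], 0.35, [430.0, 202.0])]
handle [([0.531, 0.27, 0.101], 0.51, [284.0, 194.0])]
front_mark [([0.405, 0.251, 0.002], 0.45, [292.0, 235.0])]
carousel_base [([0.631, -0.167, 0.053], 0.61, [414.0, 166.0]), ([0.399, 0.249, 0.001], 0.45, [293.0, 236.0])]
lip_stick []
candle [([0.631, -0.166, 0.053], 0.83, [414.0, 166.0])]
balm_tin []
empty_cup_1 [([0.527, 0.27, 0.024], 0.9, [286.0, 199.0])]
0.6
```

View pics/top0.png

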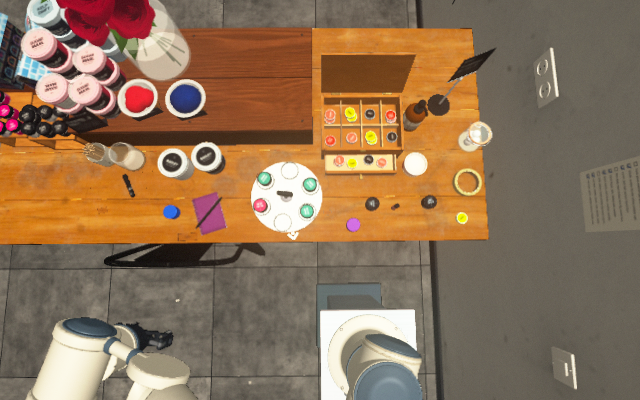

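View pics/side0.png

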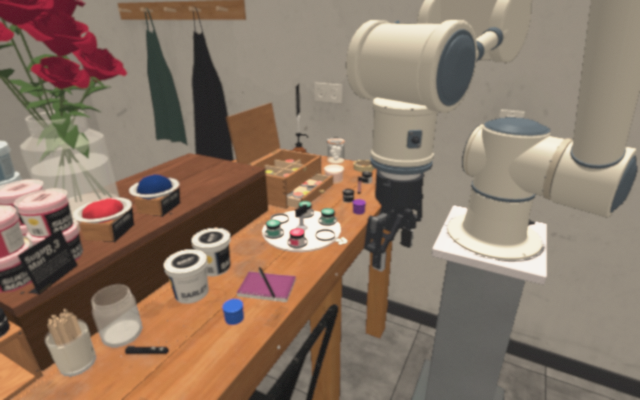

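The top view shows the carousel at about (287,197) and its handle at (285,195). The pink jar is at (261,205), the arrow at (293,235) and the empty cups at (290,171) and (282,222). Candidates for the black jars are (372,203) and (429,201). The lip stick is probably the thing at (395,206), the purple look-alike is at (353,225), the blue one at (171,212), and the yellow tin at (461,217). I'll check with a close crop.

```bash
python3 - <<'E'
from h import *
im=np.load("top0.npz")["im"]
a=cv2.resize(im[155:245,240:340],None,fx=5,fy=5,interpolation=cv2.INTER_CUBIC)[:450]
b=cv2.resize(im[185:235,340:480],None,fx=5,fy=5,interpolation=cv2.INTER_CUBIC)
o=np.zeros((600,700,3),np.uint8);o[:350,:500]=a[50:400];o[350:600]=b
cv2.imwrite("pics/crop0.png",o[:,:,::-1])
g=np.load("top0.npz");d=g["d"];im=g["im"].astype(int)
# depth -> world z map
K,D,V=P("top")
v,u=np.mgrid[150:245,240:480];r=cv2.undistortPoints(np.c_[u.ravel(),v.ravel()].astype(float).reshape(-1,1,2),K,D)[:,0]
dd=d[150:245,240:480].ravel();C=np.c_[r*dd[:,None],dd];W=(C-V[:3,3])@V[:3,:3]
W=W.reshape(95,240,3)
np.savez("W.npz",W=W)
def box(u0,u1,v0,v1,z0,z1):
    w=W[v0-150:v1-150,u0-240:u1-240].reshape(-1,3);w=w[(w[:,2]>z0)&(w[:,2]<z1)];return len(w),w.mean(0).round(4),(w.max(0)-w.min(0)).round(3)
for nm,bx in dict(b1=(362,383,194,213,.03,.05),b2=(419,440,192,211,.03,.05),stick=(385,402,198,214,.01,.09),handle=(274,298,182,205,.09,.11),tin=(452,470,209,225,.006,.03),pink=(250,272,194,216,.055,.075),t1=(295,319,200,222,.055,.075),t2=(300,322,174,196,.055,.075),t3=(253,277,169,191,.055,.075),disc=(240,330,155,245,.018,.033),purple=(345,362,217,233,.03,.05)).items(): print(nm,*box(*bx))
print(np.median(W[60:90,5:40,2]))
E
```

```text
b1 147 [ 0.5043 -0.0212  0.0391] [0.045 0.042 0.016]
b2 150 [ 0.5086 -0.2176  0.0397] [0.042 0.046 0.015]
stick 34 [ 0.4921 -0.0961  0.0546] [0.013 0.014 0.059]
handle 71 [0.5335 0.2709 0.0985] [0.018 0.051 0.014]
tin 98 [ 0.4569 -0.3337  0.0123] [0.039 0.056 0.013]
pink 156 [0.4987 0.3552 0.0651] [0.044 0.044 0.016]
t1 152 [0.4778 0.2005 0.0653] [0.043 0.043 0.016]
t2 151 [0.5677 0.1899 0.0654] [0.044 0.044 0.017]
t3 149 [0.5895 0.3422 0.0656] [0.044 0.044 0.016]
disc 2965 [0.5313 0.2697 0.0259] [0.261 0.27  0.015]
purple 148 [0.4336 0.0459 0.0396] [0.044 0.044 0.014]
0.0024850633077627207
```

View pics/crop0.png

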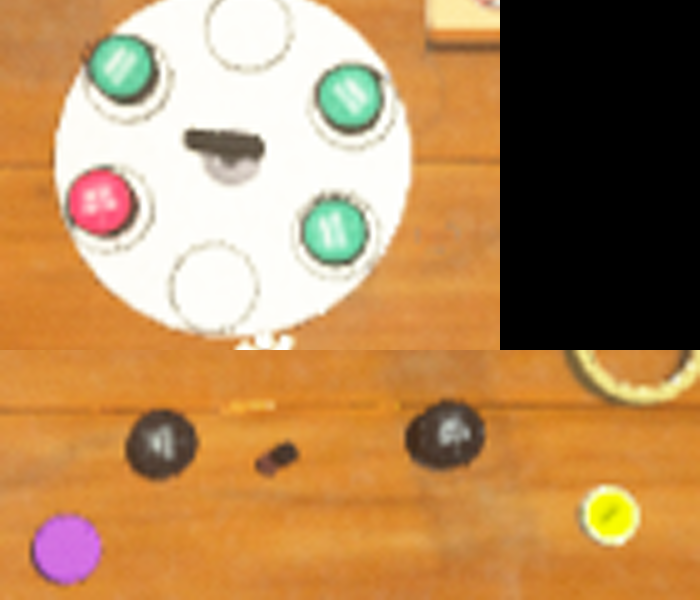

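Confirmed: the black jars are at (372,203) and (429,201), with the stick between them at (395,206). Purple at (353,225) is to be left alone. Next I'll fit the carousel geometry, the arrow and the tool yaw.

```bash
python3 - <<'E'
from h import *
from scipy.optimize import least_squares
g=np.load("top0.npz");im=g["im"].astype(int);W=np.load("W.npz")["W"]
c=np.array([.5334,.2720])
s=ctrl.get_state();R=cv2.Rodrigues(np.array(s["orientation"]))[0]
print("tool y heading",np.degrees(np.arctan2(R[1,1],R[0,1])),"z",R[:,2].round(3),s["tcp_pos"],s["q"],s["grip_width"])
# arrow: white pixels
v,u=np.mgrid[222:245,270:315];m=(im[222:245,270:315].min(2)>110)
p=onz("top",np.c_[u[m],v[m]],.004)[:,:2];r=np.linalg.norm(p-c,axis=1);a=np.degrees(np.arctan2(*(p-c).T[::-1]))%360
k=(r>.127)&(r<.152)&(abs(a-189)<15)
for r0 in(.127,.132,.137,.142,.147):
    kk=k&(r>=r0)&(r<r0+.005);print(r0,kk.sum(),a[kk].round(1))
print("arrow",k.sum(),a[k].mean(),p[k].mean(0),p[k&(r>.142)].mean(0))
for rr in range(230,243): print(rr,im[rr,282:304].min(1))
# handle PCA
w=W[32:55,34:58].reshape(-1,3);w=w[w[:,2]>.09];x=w[:,:2]-w[:,:2].mean(0);e=np.linalg.svd(x)[2][0];print("handle axis",np.degrees(np.arctan2(e[1],e[0]))%180)
E
```

```text
tool y heading 76.83655270325822 z [ 0.  0. -1.] [0.14235362 0.60857408 0.25029136] [ 1.24551275e+00  4.93577079e-01  1.34549960e+00 -6.65503932e-06
  1.30249985e+00 -9.55363180e-02] 0.08544504704435267
0.127 16 [195.2 196.7 198.1 185.8 187.4 188.9 190.4 191.9 193.4 194.8 181.2 182.7
 184.2 185.7 187.2 188.7]
0.132 14 [196.3 197.7 191.6 193.  194.5 195.9 182.6 184.1 185.6 187.  188.5 189.9
 191.3 192.7]
0.137 12 [194.1 195.5 184.  185.4 186.8 188.2 189.6 191.  192.4 193.8 186.7 188.1]
0.142 7 [189.4 190.8 192.1 187.9 189.2 190.5 191.8]
0.147 0 []
arrow 49 190.0046241965414 [0.40042781 0.24852735] [0.39114057 0.24628642]
230 [234 236 198 225 192 236 249 251 250 245 243 243 238 227 201 180 127  76
  76  79  75  76]
231 [169 169 151 202 186 233 238 240 234 230 223 238 179 118 109  88  70  75
  81  77  77  75]
232 [136 136 133 135 135 136 136 141 123 238 239 249 171  79 218 217 137  86
  79  78  79  78]
233 [ 62  59  59  60  60  59 161 162  82 243 251 252 206 164 248 250 175  89
  81  82  83  79]
234 [ 60  59  61  58  60 176 236 240 186 187 234 239 188 232 248 244 130  80
  82  82  81  81]
235 [ 63  59  60  58  59 191 237 247 242 229 112  70 220 247 251 201  90  75
  80  87  83  79]
236 [ 62  63  60  62  61  58 163 237 248 252 233 198 250 250 238 112  64  65
  73  81  82  78]
237 [ 64  60  64  62  62  58  61 163 225 250 252 248 249 244 145  70  62  59
  68  74  72  73]
238 [ 58  59  62  62  59  58  55  58 104 229 250 246 252 208  90  62  61  61
  60  63  65  66]
239 [ 56  61  60  58  59  59  57  61  63  74 220 188 239 124  64  61  57  58
  61  59  61  66]
240 [55 58 60 55 52 56 55 56 62 68 64 61 59 59 60 59 56 55 57 60 62 67]
241 [53 56 55 54 52 51 50 57 59 60 60 54 53 56 57 54 55 51 52 54 58 57]
242 [79 80 83 80 81 83 82 81 81 81 88 86 91 93 92 92 89 88 88 84 83 80]
handle axis 39.392279397590414
```

Carousel axis is (0.533, 0.272). Cup 1 is at heading 172.2°, cup 2 at 352.2°, pink at 112.2° and the front at 190°, so the turn is about +77.8°. Now moving to black_1 with the jaws closing along the carousel's x (heading −8°).

```bash
python3 -m handwheel '[{"delta_pos":[180,-300,-20],"roll":-43,"hand":1},{"delta_pos":[180,-300,-20],"roll":-43,"hand":1},{"delta_pos":[180,-300,-20],"roll":-43,"hand":1},{"delta_pos":[180,-300,-20],"roll":-43,"hand":1},{"delta_pos":[180,-300,-20],"roll":-43,"hand":1},{"delta_pos":[363,-630,-100],"roll":-85,"hand":1},{"delta_pos":[363,-630,-100],"roll":-85,"hand":1},{"delta_pos":[363,-630,-100],"roll":-85,"hand":1}]'
```

```text
clock: 1.6
tcp_pos: [0.3935, 0.1787, 0.196]
orientation: [2.196, 2.245, 0.002]
wrist_force: [0.5, 0.7, -0.3]
grip_width: 0.0853
finger_force: 0.0
```

```bash
python3 -m handwheel '[{"delta_pos":[111,-200,-50],"roll":-9,"hand":1},{"delta_pos":[111,-200,-50],"roll":-9,"hand":1},{"delta_pos":[111,-200,-50],"roll":-9,"hand":1},{"delta_pos":[111,-200,-50],"roll":-9,"hand":1},{"delta_pos":[111,-200,-50],"roll":-9,"hand":1},{"delta_pos":[111,-200,-50],"roll":-9,"hand":1}]'
```

```text
clock: 2.35
tcp_pos: [0.5032, -0.0193, 0.146]
orientation: [-2.36, -2.073, 0.0]
wrist_force: [-0.3, 1.4, 0.6]
grip_width: 0.0854
finger_force: 0.0
```

```bash
python3 -m handwheel '[{"delta_pos":[1.5,-2.5,-50],"roll":-0.5,"hand":1},{"delta_pos":[1.5,-2.5,-90],"roll":-0.5,"hand":1},{"delta_pos":[1.5,-2.5,-110],"roll":-0.5,"hand":1},{"delta_pos":[1.5,-2.5,-110],"roll":-0.5,"hand":1},{"delta_pos":[1.5,-2.5,-110],"roll":-0.5,"hand":0},{"delta_pos":[1.5,-2.5,-110],"roll":-0.5,"hand":0},{"delta_pos":[1.5,-2.5,-110],"roll":-0.5,"hand":0},{"delta_pos":[1.5,-2.5,-110],"roll":-0.5,"hand":0}]'
```

```text
clock: 3.35
tcp_pos: [0.5056, -0.0219, 0.0374]
orientation: [2.368, 2.062, 0.002]
wrist_force: [-1.4, 3.2, 17.7]
grip_width: 0.0443
finger_force: 58.6
```

```bash
python3 -m handwheel '[{"delta_pos":[0,0,60],"roll":0,"hand":0},{"delta_pos":[0,0,120],"roll":0,"hand":0},{"delta_pos":[-61,305,120],"roll":0,"hand":0},{"delta_pos":[-61,305,120],"roll":0,"hand":0},{"delta_pos":[-61,305,120],"roll":0,"hand":0},{"delta_pos":[-61,305,120],"roll":0,"hand":0},{"delta_pos":[-61,305,120],"roll":0,"hand":0},{"delta_pos":[-61,305,120],"roll":0,"hand":0}]' && python3 -m handwheel '[{"delta_pos":[0,0,0],"roll":0,"hand":0},{"delta_pos":[0,0,0],"roll":0,"hand":0}]'
python3 - <<'E'
from h import *
im,d=ctrl.read_camera("side");x=cv2.resize(im[170:270,220:420],None,fx=4,fy=4,interpolation=cv2.INTER_CUBIC)
cv2.imwrite("pics/s1.png",x[:,:,::-1])
E
```

```text
clock: 4.35
tcp_pos: [0.443, 0.2866, 0.1567]
orientation: [-2.364, -2.069, -0.003]
wrist_force: [0.9, -1.2, -0.0]
grip_width: 0.0441
finger_force: 61.8
clock: 4.6
tcp_pos: [0.4444, 0.2818, 0.1562]
orientation: [2.371, 2.061, -0.0]
wrist_force: [0.5, -0.4, -0.4]
grip_width: 0.0438
finger_force: 61.8
```

View pics/s1.png

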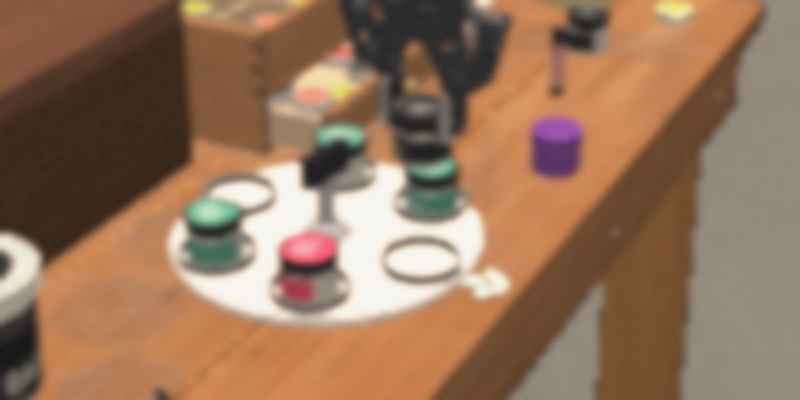

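The side view shows the jar held upright in the jaws at crop (420,125), above cup 1 at (422,258). Now lowering it.

```bash
python3 -m handwheel '[{"delta_pos":[0,2,-40],"roll":0,"hand":0},{"delta_pos":[0,2,-70],"roll":0,"hand":0},{"delta_pos":[0,2,-85],"roll":0,"hand":0},{"delta_pos":[0,2,-91],"roll":0,"hand":0},{"delta_pos":[0,2,-91],"roll":0,"hand":0},{"delta_pos":[0,2,-91],"roll":0,"hand":0}]'
python3 - <<'E'
from h import *
im,d=ctrl.read_camera("side");x=cv2.resize(im[170:270,220:420],None,fx=4,fy=4,interpolation=cv2.INTER_CUBIC)
cv2.imwrite("pics/s2.png",x[:,:,::-1])
E
```

```text
clock: 5.4
tcp_pos: [0.4446, 0.2851, 0.0659]
orientation: [2.369, 2.063, 0.002]
wrist_force: [0.0, 0.1, 0.2]
grip_width: 0.0438
finger_force: 61.8
```

View pics/s2.png

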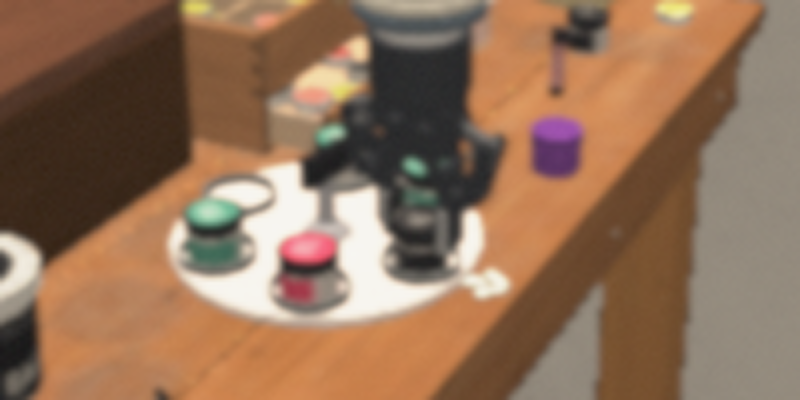

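The jar is inside the cup ring at crop (422,255) with no contact force. I'll lower it a little more, release, retreat and move to black_2.

```bash
python3 -m handwheel '[{"delta_pos":[0,-1,-2],"roll":0,"hand":0},{"delta_pos":[0,-1,-2],"roll":0,"hand":0},{"delta_pos":[0,-1,-2],"roll":0,"hand":0.7},{"delta_pos":[0,-1,-2],"roll":0,"hand":0.7},{"delta_pos":[0,-1,-2],"roll":0,"hand":0.7},{"delta_pos":[0,-1,20],"roll":0,"hand":0.7},{"delta_pos":[0,-1,60],"roll":0,"hand":0.7},{"delta_pos":[0,-1,90],"roll":0,"hand":0.7}]' && python3 -m handwheel '[{"delta_pos":[63,-502,-10],"roll":0,"hand":1},{"delta_pos":[63,-502,-10],"roll":0,"hand":1},{"delta_pos":[63,-502,-10],"roll":0,"hand":1},{"delta_pos":[63,-502,-10],"roll":0,"hand":1},{"delta_pos":[63,-502,-10],"roll":0,"hand":1},{"delta_pos":[63,-502,-10],"roll":0,"hand":1},{"delta_pos":[63,-502,-10],"roll":0,"hand":1},{"delta_pos":[63,-502,-10],"roll":0,"hand":1}]' && python3 -m handwheel '[{"delta_pos":[0,0,0],"roll":0,"hand":1},{"delta_pos":[0,0,0],"roll":0,"hand":1}]'
```

```text
clock: 6.45
tcp_pos: [0.4441, 0.284, 0.1564]
orientation: [2.369, 2.063, 0.001]
wrist_force: [-0.4, 0.6, 0.1]
grip_width: 0.0597
finger_force: 0.0
clock: 7.45
tcp_pos: [0.5062, -0.2142, 0.1452]
orientation: [2.369, 2.063, 0.0]
wrist_force: [2.1, 0.2, 0.3]
grip_width: 0.0857
finger_force: 0.0
clock: 7.7
tcp_pos: [0.5058, -0.2119, 0.1449]
orientation: [-2.369, -2.062, 0.0]
wrist_force: [0.4, 0.4, -0.0]
grip_width: 0.0852
finger_force: 0.0
```

```bash
python3 -m handwheel '[{"delta_pos":[3.5,-6,-40],"roll":0,"hand":1},{"delta_pos":[3.5,-6,-90],"roll":0,"hand":1},{"delta_pos":[3.5,-6,-108],"roll":0,"hand":1},{"delta_pos":[3.5,-6,-108],"roll":0,"hand":1},{"delta_pos":[3.5,-6,-108],"roll":0,"hand":0},{"delta_pos":[3.5,-6,-108],"roll":0,"hand":0},{"delta_pos":[3.5,-6,-108],"roll":0,"hand":0},{"delta_pos":[3.5,-6,-108],"roll":0,"hand":0}]'
python3 - <<'E'
from h import *
im,d=ctrl.read_camera("top")
K,D,V=P("top")
v,u=np.mgrid[205:232,270:295];r=cv2.undistortPoints(np.c_[u.ravel(),v.ravel()].astype(float).reshape(-1,1,2),K,D)[:,0]
dd=d[205:232,270:295].ravel();W=(np.c_[r*dd[:,None],dd]-V[:3,3])@V[:3,:3];k=(W[:,2]>.055)&(W[:,2]<.075);print(k.sum(),W[k].mean(0),np.ptp(W[k],axis=0))
E
```

```text
clock: 8.7
tcp_pos: [0.5103, -0.2181, 0.0386]
orientation: [2.368, 2.062, 0.001]
wrist_force: [-1.9, 3.1, 15.5]
grip_width: 0.0439
finger_force: 59.0
149 [0.44309009 0.28370182 0.06491862] [0.04569804 0.04537702 0.0158998 ]
```

```bash
python3 -m handwheel '[{"delta_pos":[0,0,60],"roll":0,"hand":0},{"delta_pos":[0,0,122],"roll":0,"hand":0},{"delta_pos":[10,350,122],"roll":0,"hand":0},{"delta_pos":[10,350,122],"roll":0,"hand":0},{"delta_pos":[10,350,122],"roll":0,"hand":0},{"delta_pos":[10,350,122],"roll":0,"hand":0},{"delta_pos":[10,350,122],"roll":0,"hand":0},{"delta_pos":[10,350,122],"roll":0,"hand":0}]' && python3 -m handwheel '[{"delta_pos":[0,0,0],"roll":0,"hand":0},{"delta_pos":[0,0,0],"roll":0,"hand":0}]'
```

```text
clock: 9.75
tcp_pos: [0.5195, 0.1347, 0.1599]
orientation: [2.367, 2.065, 0.002]
wrist_force: [0.2, -0.8, -0.8]
grip_width: 0.0437
finger_force: 61.7
clock: 10.0
tcp_pos: [0.5198, 0.1316, 0.1595]
orientation: [2.368, 2.063, 0.0]
wrist_force: [0.2, -0.9, -0.6]
grip_width: 0.0435
finger_force: 61.7
```

```bash
python3 -m handwheel '[{"delta_pos":[103,128.5,0],"roll":0,"hand":0},{"delta_pos":[103,128.5,0],"roll":0,"hand":0},{"delta_pos":[103,128.5,0],"roll":0,"hand":0},{"delta_pos":[103,128.5,0],"roll":0,"hand":0},{"delta_pos":[103,128.5,0],"roll":0,"hand":0}]' && python3 -m handwheel '[{"delta_pos":[0,0,-40],"roll":0,"hand":0},{"delta_pos":[0,0,-70],"roll":0,"hand":0},{"delta_pos":[0,0,-85],"roll":0,"hand":0},{"delta_pos":[0,0,-93],"roll":0,"hand":0},{"delta_pos":[0,0,-93],"roll":0,"hand":0},{"delta_pos":[0,0,-93],"roll":0,"hand":0}]'
python3 - <<'E'
from h import *
im,d=ctrl.read_camera("side");x=cv2.resize(im[170:270,220:420],None,fx=4,fy=4,interpolation=cv2.INTER_CUBIC)
cv2.imwrite("pics/s3.png",x[:,:,::-1])
E
```

```text
clock: 10.62
tcp_pos: [0.6226, 0.259, 0.159]
orientation: [-2.37, -2.062, 0.001]
wrist_force: [0.3, 0.4, -0.4]
grip_width: 0.044
finger_force: 61.7
clock: 11.38
tcp_pos: [0.6234, 0.2606, 0.0672]
orientation: [2.369, 2.063, 0.002]
wrist_force: [0.4, 1.0, -0.7]
grip_width: 0.044
finger_force: 61.7
```

View pics/s3.png

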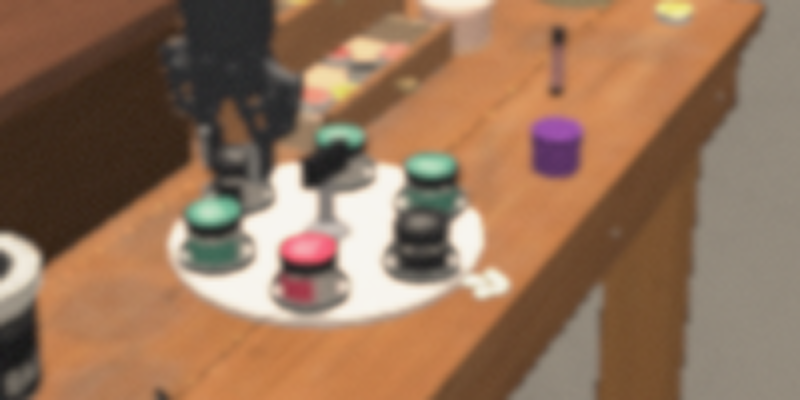

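The second jar is inside its ring at (240,185), and black_1 stands in its cup at (420,245). The stick is still upright at (557,60). I'll release, retreat, and move above the handle.

```bash
python3 -m handwheel '[{"delta_pos":[0,0,-2],"roll":0,"hand":0},{"delta_pos":[0,0,-2],"roll":0,"hand":0},{"delta_pos":[0,0,-2],"roll":0,"hand":0.7},{"delta_pos":[0,0,-2],"roll":0,"hand":0.7},{"delta_pos":[0,0,-2],"roll":0,"hand":0.7},{"delta_pos":[0,0,20],"roll":0,"hand":0.7},{"delta_pos":[0,0,60],"roll":0,"hand":0.7},{"delta_pos":[0,0,100],"roll":0,"hand":0.7}]' && python3 -m handwheel '[{"delta_pos":[-90,11,0],"roll":0,"hand":0.7},{"delta_pos":[-90,11,0],"roll":0,"hand":0.7},{"delta_pos":[-90,11,0],"roll":0,"hand":0.7},{"delta_pos":[-90,11,0],"roll":0,"hand":0.7}]'
python3 - <<'E'
from h import *
im,d=ctrl.read_camera("side");x=cv2.resize(im[170:270,220:420],None,fx=4,fy=4,interpolation=cv2.INTER_CUBIC)
cv2.imwrite("pics/s4.png",x[:,:,::-1])
E
```

```text
clock: 12.42
tcp_pos: [0.6226, 0.2603, 0.167]
orientation: [-2.369, -2.063, 0.001]
wrist_force: [0.1, -0.1, -0.1]
grip_width: 0.0596
finger_force: 0.0
clock: 12.92
tcp_pos: [0.5336, 0.2715, 0.1663]
orientation: [2.369, 2.063, 0.001]
wrist_force: [0.7, -0.2, -0.3]
grip_width: 0.0594
finger_force: 0.0
```

View pics/s4.png

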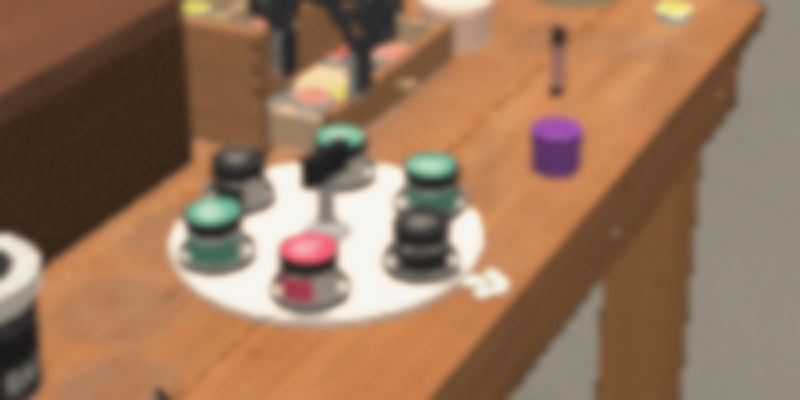

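Both black jars stand in their cups, at (237,180) and (420,240), and the jaws are above the handle. Descending and gripping it.

```bash
python3 -m handwheel '[{"delta_pos":[0,0,-40],"roll":0,"hand":0.7},{"delta_pos":[0,0,-76],"roll":0,"hand":0.7},{"delta_pos":[0,0,-76],"roll":0,"hand":0.7},{"delta_pos":[0,0,-76],"roll":0,"hand":0},{"delta_pos":[0,0,-76],"roll":0,"hand":0},{"delta_pos":[0,0,-76],"roll":0,"hand":0},{"delta_pos":[0,0,-76],"roll":0,"hand":0},{"delta_pos":[0,0,-76],"roll":0,"hand":0}]'
```

```text
clock: 13.98
tcp_pos: [0.5346, 0.2716, 0.0918]
orientation: [2.368, 2.062, 0.006]
wrist_force: [6.2, -2.7, 5.1]
grip_width: 0.0134
finger_force: 59.7
```

```bash
python3 -m handwheel '[{"delta_pos":[1,0,0],"roll":2,"hand":0},{"delta_pos":[1,0,0],"roll":6,"hand":0},{"delta_pos":[1,0,0],"roll":11,"hand":0},{"delta_pos":[1,0,0],"roll":17,"hand":0},{"delta_pos":[1,0,0],"roll":23,"hand":0},{"delta_pos":[1,0,0],"roll":29,"hand":0},{"delta_pos":[1,0,0],"roll":34,"hand":0},{"delta_pos":[1,0,0],"roll":38,"hand":0}]' && python3 -m handwheel '[{"delta_pos":[0,0,0],"roll":4,"hand":0},{"delta_pos":[0,0,0],"roll":10,"hand":0},{"delta_pos":[0,0,0],"roll":16,"hand":0},{"delta_pos":[0,0,0],"roll":22,"hand":0},{"delta_pos":[0,0,0],"roll":28,"hand":0},{"delta_pos":[0,0,0],"roll":34,"hand":0},{"delta_pos":[0,0,0],"roll":38,"hand":0},{"delta_pos":[0,0,0],"roll":39.5,"hand":0}]' && python3 -m handwheel '[{"delta_pos":[0,0,0],"roll":0,"hand":0},{"delta_pos":[0,0,0],"roll":0,"hand":0}]'
python3 - <<'E'
from h import *
im,d=ctrl.read_camera("top")
s,_=ctrl.read_camera("side");o=np.zeros((600,800,3),np.uint8)
o[:400]=cv2.resize(s[170:270,220:420],None,fx=4,fy=4,interpolation=cv2.INTER_CUBIC)
o[400:600,:320]=cv2.resize(im[150:250,230:390],None,fx=2,fy=2)
cv2.imwrite("pics/f.png",o[:,:,::-1])
K,D,V=P("top");v,u=np.mgrid[150:245,240:335];r=cv2.undistortPoints(np.c_[u.ravel(),v.ravel()].astype(float).reshape(-1,1,2),K,D)[:,0]
dd=d[150:245,240:335].ravel();W=(np.c_[r*dd[:,None],dd]-V[:3,3])@V[:3,:3];m=(W[:,2]>.055)&(W[:,2]<.075);m=m.reshape(95,95).astype(np.uint8)
n,L,st,_=cv2.connectedComponentsWithStats(m)
for i in range(1,n):
    if st[i,4]>60:
        w=W[(L==i).ravel()];q=w.mean(0);e=q[:2]-[.5334,.272];print(st[i,4],q.round(4),np.hypot(*e).round(4),np.degrees(np.arctan2(e[1],e[0]))%360,im[150:245,240:335][L==i].mean(0).round())
E
```

```text
clock: 14.98
tcp_pos: [0.5343, 0.2715, 0.0917]
orientation: [1.564, 2.723, 0.002]
wrist_force: [-1.6, -3.2, 11.8]
grip_width: 0.0127
finger_force: 60.8
clock: 15.98
tcp_pos: [0.5342, 0.2713, 0.0917]
orientation: [0.553, 3.091, 0.001]
wrist_force: [-3.4, -5.3, 13.1]
grip_width: 0.013
finger_force: 60.9
clock: 16.23
tcp_pos: [0.5342, 0.2713, 0.0917]
orientation: [0.556, 3.091, 0.0]
wrist_force: [-3.1, -4.2, 12.4]
grip_width: 0.0131
finger_force: 61.0
```

View pics/f.png

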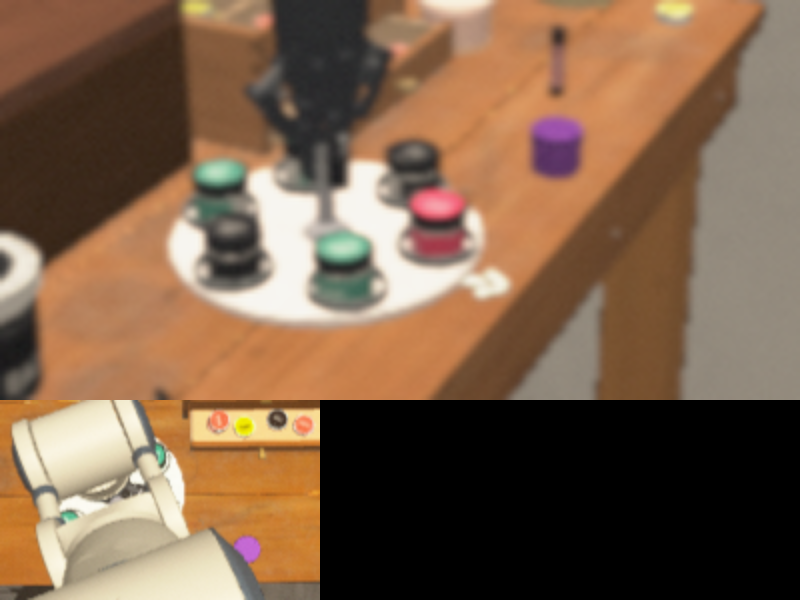

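All six jars are standing; pink is at crop (437,225) next to the arrow at (487,283), and the arm hides the top view. I'll measure the final angle from the side camera.

```bash
python3 - <<'E'
from h import *
from scipy.optimize import least_squares
im,d=ctrl.read_camera("side")
hsv=cv2.cvtColor(im,cv2.COLOR_RGB2HSV).astype(int)
K,D,V=P("side");v,u=np.mgrid[200:260,260:360];r=cv2.undistortPoints(np.c_[u.ravel(),v.ravel()].astype(float).reshape(-1,1,2),K,D)[:,0]
dd=d[200:260,260:360].ravel();W=((np.c_[r*dd[:,None],dd]-V[:3,3])@V[:3,:3])
H=hsv[200:260,260:360].reshape(-1,3)
pk=((H[:,0]>165)|(H[:,0]<5))&(H[:,1]>110)&(W[:,2]>.061)&(W[:,2]<.07)
tl=(abs(H[:,0]-78)<14)&(H[:,1]>80)&(W[:,2]>.061)&(W[:,2]<.07)
c=np.array([.5336,.2716])
def rep(nm,m):
    q=onz("side",np.c_[u.ravel()[m],v.ravel()[m]],.066)[:,:2];q=(q.max(0)+q.min(0))/2;e=q-c;print(nm,m.sum(),q.round(4),np.hypot(*e).round(4),(np.degrees(np.arctan2(e[1],e[0]))%360).round(1))
rep("pink",pk)
n,L,st,_=cv2.connectedComponentsWithStats(tl.reshape(60,100).astype(np.uint8))
for i in range(1,n):
    if st[i,4]>15: rep("teal",(L==i).ravel())
# arrow in side picture
v,u=np.mgrid[232:250,332:352];m=im[232:250,332:352].min(2)>130
p=onz("side",np.c_[u[m],v[m]],.003)[:,:2];e=p-c;rr=np.hypot(*e.T);a=np.degrees(np.arctan2(e[:,1],e[:,0]))%360
for r0 in(.130,.135,.14): k=(rr>r0)&(rr<r0+.005)&(abs(a-190)<15);print(r0,k.sum(),a[k].min(),a[k].max(),a[k].mean())
E
```

```text
pink 71 [0.4451 0.2571] 0.0896 189.3
0.13 15 180.73294756560838 199.5956943049214 189.9100757858059
0.135 11 181.85908256540063 197.3171947777009 190.40783531631615
0.14 8 185.49719127873425 195.17981322125627 190.3568761516889
```

Pink is at 189.3° and the arrow at about 190.1°, a difference of under 1°. I'll trim by +0.5°, let it settle, and hand in.

```bash
python3 -m handwheel '[{"delta_pos":[0,0,0],"roll":0.5,"hand":0},{"delta_pos":[0,0,0],"roll":0.5,"hand":0},{"delta_pos":[0,0,0],"roll":0.5,"hand":0},{"delta_pos":[0,0,0],"roll":0.5,"hand":0}]' && python3 -c "
from rig import ctrl
print(ctrl.finish_job())"
```

```text
clock: 16.88
tcp_pos: [0.5342, 0.2713, 0.0917]
orientation: [0.542, 3.093, 0.001]
wrist_force: [-3.3, -4.1, 12.6]
grip_width: 0.0129
finger_force: 61.0
the job is handed in; nothing more can be done
None
```

I handed the job in at 16.9 s: both black jars stand in their cups, the pink jar is within about 1° of the front arrow, and the gripper is still holding the handle; the lip stick, candle and balm tin were not touched.

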